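# Open the label printer by its concealed release

## Task

The label printer on the cheese counter has used up its roll and must be opened. Its release is a flush recessed pad somewhere along the flat strip in front of the lid: feel across the strip for it, press it in until the lid springs half open, then push the lid all the way back with the fingertips so that it stays fully open. Be gentle and only touch: do not lift, tip or shove the printer, and leave the cheeses round it where they are.

Things in the scene. Friction and masses are not known exactly. Their poses are not given: they have to be found in the camera images.
- printer: Desktop label printer, loose on rubber feet, about 1.8 kg: dark base 200 mm deep (x), 235 mm wide (y), domed light grey lid over its rear half. Origin at the centre of its underside, on the deck; +x points to its back, -x to its front, +y to its left, z up. The shut lid begins at x -28 mm; its dome rises to z 94 mm. A front bezel (x -100 to -92 mm) stands 2.5 mm above the strip, z 74.5 mm.
- strip_middle (a point): Middle of the flat dark strip in front of the lid, on its top (printer's x -61, y 0, z 72 mm). Rigid strip, 57 mm deep (x), open between y -55 and +55 mm; the side decks beyond stand 3.5 mm higher. Sunk in it is the release pad, same plain plastic: 37 (x) by 41 mm (y), top 2.5 mm below the strip, centre at x -61 mm, y anywhere from -30 to +30 mm, different on each printer.
- release_pad (a joint): Release pad in the strip, rad: 0 at rest, 0.20 fully pressed. It tilts about a hidden cross pin along y, 24 mm behind its centre (+x side); its centre sinks 5 mm. About 2 N at its centre starts it, 5 N presses it home; it springs back when let go. The lid is freed at about 0.14.
- lid (a joint): Lid angle, rad: 0 shut, 1.8 fully open at its stop. Once freed, a spring throws it up to about 0.95 in under a second and holds it there, half open. Pushed past about 1.5 it falls back on its stop and stays; let go sooner it may stay there or sink back. It weighs 120 g and turns easily.
- lid_hinge (a point): Middle of the lid's hinge axis, which runs along the printer's y: x +75 mm, z 66 mm in the printer's frame.
- lid_edge (a point): Middle of the lid's front top edge: 103 mm in front of the hinge axis and 6 mm above it when shut; moves with the lid. Below it, square to the lid, a 170 mm wide lip reaches 17 mm down, ending in a toe 5 mm forward (hidden when shut). With the lid half open this lip is its foremost part: fingers in front of it and reaching a little below it can push it back.
- smoked_brick: Pale brown brick of smoked cheese, 53 x 82 x 38 mm, loose, left of the printer. Origin on its underside, not central.
- wedge_white: Cream-coloured cheese wedge, 72 x 107 x 40 mm, loose, right of the printer. Origin at the centre of its underside.
- scamorza_small: Small yellow pear-shaped cheese, 58 mm across, 73 mm tall, loose, behind the printer on the left. Origin at the centre of its underside.

How it is judged:
By the outcome, as a careful person would: the job done as asked, in the order asked, and still so for the second after the job is handed in, with the robot touching nothing.
It also fails if it takes over 64 s, if anything falls off the work surface, if the arm or the gripper's body presses on something with over 40 N, if the wrist force passes 120 N, or if a joint passes its speed limit or range.

## Robot

A 6-joint arm with a two-finger parallel gripper is mounted at the origin on a cart in front of the work surface, level with it; the furniture and walls round the work are solid. World frame = base frame: x ahead of the robot, y to its left, z up, the work surface at z = 0. Lengths are in m, angles in rad, forces in N, time in s.
With the tool pointing down it reaches from about 0.275 to 0.85 m from the base axis. Payload 19 kg.
Tool frame: the origin (TCP) lies midway between the tips of the shut fingers; the grasp point (between the pads) lies 19 mm behind it; z points along the fingers, y is the direction in which the jaws open and shut (so a half turn about z gives the same grasp; the last joint's range is limited). The gripper opens to 85 mm and grips with 20 to 120 N. Pads are 22 mm wide; open, the fingers measure 114 mm over their backs; the gripper's body (76 mm by 85 mm) begins 54 mm behind the grasp point. The pads swing forward as they close: fully open they stand 13 mm farther back than shut.
Start: joints at [1.139, 0.15, 1.437, -0, 1.554, -0.134], TCP at [0.169, 0.55, 0.231] pointing down, gripper open.
Joint ranges: [-2.8, 2.8], [-0.68, 2.1], [0.12, 2.68], [-1.39, 4.53], [0.16, 2.79], [-2.81, 2.81]. Speed limits (rad/s): [1.89, 1.89, 2.22, 3.01, 3.01, 3.01].

## Interface

Orientations are given as a 3x3 rotation matrix whose columns are the frame's x, y, z axes.
In Python, from plant import ctrl gives the robot as it stands.
- The arm moves only by the tool carry_out, never from a script. Its argument "targets" is one flat list of numbers, 4 for each row, row after row: the shift along the tool's x, y, z in cm, then the turn about the tool's z in degrees. A call has 1 to 10 rows; each row is the pose to reach, as a shift and turn from the pose commanded when the call began, along the tool's axes at that moment; what a row does not reach only later rows make up. A row lasts 1/10 s, in which the tool goes at most 50 mm and 8.59 degrees, less where a joint would pass 70% of its speed; a pose out of reach is approached as far as the arm can. A call with a gripper value outside its range is refused whole. "jaw" is the opening in per cent of the stroke, from 0 (shut) to 100 (fully open), set as the call begins (left out, the last holds). The fingers move at their own pace and stop on an object; the grip force is fixed at half the most. Time passes only in rows, so rows that repeat a pose let the fingers close. It gives the time, the measured TCP pose, the force and the opening at its end, in the units of the state.
- ctrl.sense(): the state, without advancing time (a new reading comes with each control period).
- ctrl.get_image(name): name is "scene" or "top" or "wrist"; returns a dict with "color" (420x560x3 uint8, red, green, blue), "fx", "fy", "cx", "cy" (pixels), "cam_to_world" (4x4, takes a point from camera to world coordinates). Camera axes: x right, y up, looking along -z (the intrinsics and any distortion apply to the point x, -y, -z); pixel columns grow to the right and rows downward; lengths in m; the calibration is good to about 2 mm. The wrist camera is an equidistant fisheye: a pixel r from the principal point sees the ray r / f radians off the axis. A picture is of the moment at which its call begins. There is no depth.
- ctrl.hand_in(): hands the job in, once; it reports no verdict.
The state is a dict: "t": time; "qpos": joint angles; "joint_vel": joint speeds; "effort": joint torques, N m; "ee_pos": TCP position; "tool_rot": TCP orientation; "ft_force": force on the tool from outside, world axes, zero at the start; "wrist_torque": the same for the moment, N m; "opening": finger opening in m.
Only numpy, scipy, OpenCV 4.12 (cv2) and the standard library are available. Lean on these libraries where they do the work, as an engineer would, in place of code of your own. Each camera call takes 0.05 s, during which the arm holds its last target.

## Working session

There is one attempt and no reset: what is moved stays moved. The work goes in short steps, Python scripts to look and compute and a tool call to move; the robot and the scene stay as the last step left them, time stands still between calls to the robot, and variables do not carry over. Pictures are saved under pics/ and viewed, and the job is handed in when it is done.

Besides the shell and the picture viewer there is one more tool, called by a JSON object that holds its "api" and its "payload", one argument or row to a line. carry_out: Moves the arm, as the interface text tells. Its arguments: {"type":"object","properties":{"targets":{"type":"array","items":{"type":"number"}},"jaw":{"type":"number"}},"required":["targets"]}

```bash
mkdir -p pics; ls; cat > h.py <<'E'
import numpy as np, cv2
from plant import ctrl
def shot(name,out):
    im=ctrl.get_image(name)
    cv2.imwrite('pics/'+out+'.png',im['color'][:,:,::-1])
    np.savez('pics/'+out+'.npz',**{k:np.array(v) for k,v in im.items()})
    return im
E
python3 - <<'E'
from h import *
for n in ['scene','top','wrist']:
    im=shot(n,n+'0'); print(n,im['fx'],im['cx'],im['cy'],np.round(im['cam_to_world'],3).tolist(), im.keys())
s=ctrl.sense(); print(s['t'],s['ee_pos'],np.round(s['tool_rot'],3).tolist(),s['ft_force'])
E
```

```text
pics
scene 475.92805789329094 275.6691525213796 213.06844250900411 [[0.84, 0.384, -0.383, 0.219], [-0.542, 0.605, -0.583, -0.552], [0.008, 0.697, 0.717, 0.775], [0.0, 0.0, 0.0, 1.0]] dict_keys(['color', 'fx', 'fy', 'cx', 'cy', 'cam_to_world'])
top 530.2220272200283 284.4728001127332 216.524633561 [[-0.001, 0.993, -0.119, 0.44], [-1.0, -0.001, 0.001, 0.028], [0.001, 0.119, 0.993, 1.242], [0.0, 0.0, 0.0, 1.0]] dict_keys(['color', 'fx', 'fy', 'cx', 'cy', 'cam_to_world'])
wrist 325.19226210127806 281.34578404849526 205.53136446117466 [[0.294, -0.904, -0.312, 0.087], [0.956, 0.277, 0.098, 0.575], [-0.002, -0.327, 0.945, 0.373], [0.0, 0.0, 0.0, 1.0]] dict_keys(['color', 'fx', 'fy', 'cx', 'cy', 'cam_to_world'])
0.15 [0.16866875 0.54952333 0.23085804] [[-0.956, 0.293, -0.0], [0.293, 0.956, -0.001], [0.0, -0.001, -1.0]] [ 1.02179746 -0.60497747  0.50275353]
```

View pics/scene0.png

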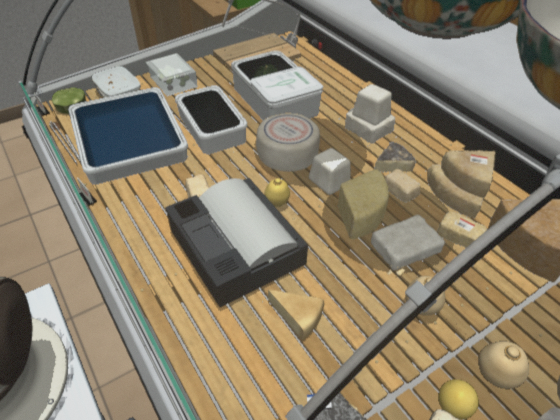

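View pics/top0.png

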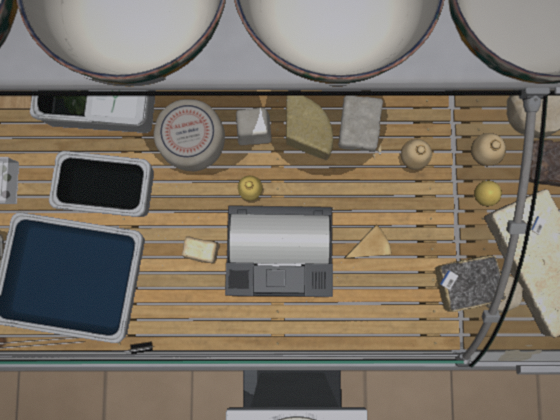

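View pics/wrist0.png

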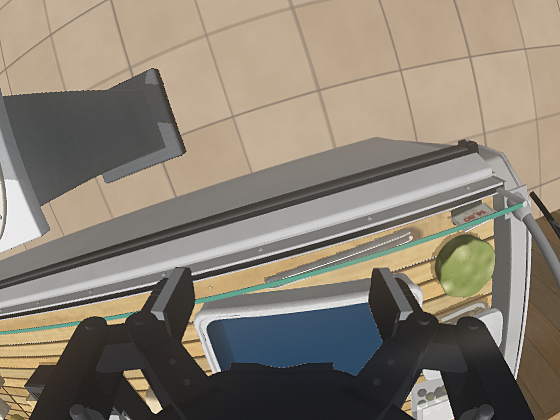

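```bash
python3 - <<'E'
import cv2
a=cv2.imread('pics/top0.png')[170:310,160:410]; cv2.imwrite('pics/top0c.png',cv2.resize(a,None,fx=3.2,fy=3.2,interpolation=cv2.INTER_CUBIC))
a=cv2.imread('pics/scene0.png')[160:345,140:340]; cv2.imwrite('pics/scene0c.png',cv2.resize(a,None,fx=3.2,fy=3.2,interpolation=cv2.INTER_CUBIC))
E
```

```text
(no output)
```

View pics/top0c.png

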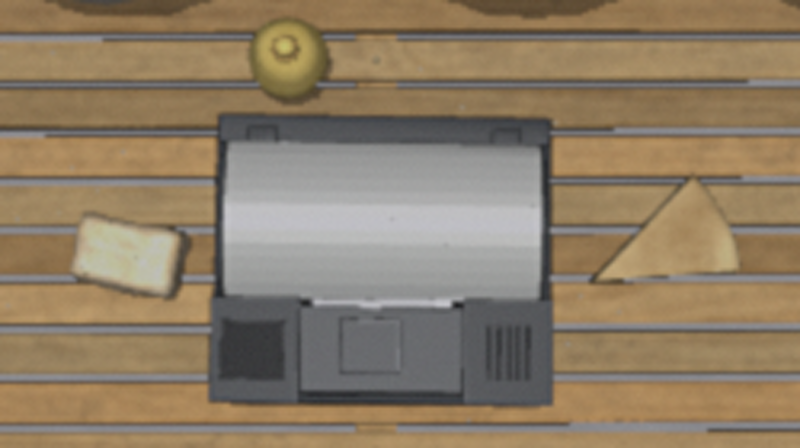

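View pics/scene0c.png

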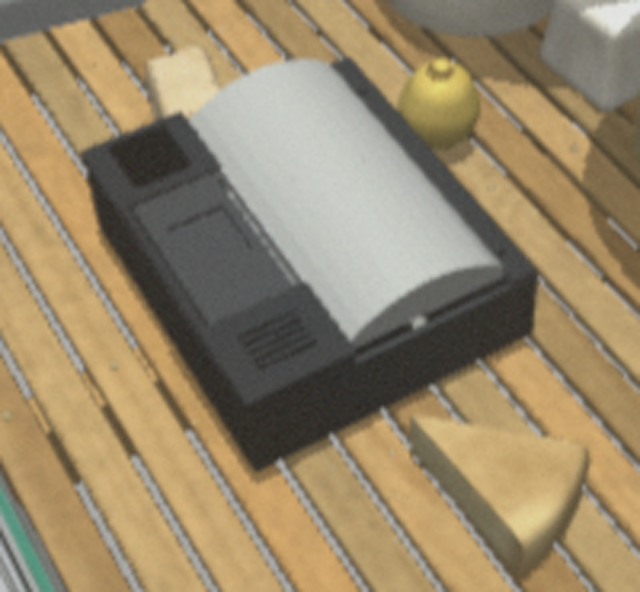

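```bash
cat >> h.py <<'E'
def proj(d,P):
    T=d['cam_to_world']; c=(np.asarray(P)-T[:3,3])@T[:3,:3]
    return np.stack([d['cx']+d['fx']*c[...,0]/-c[...,2], d['cy']+d['fy']*(-c[...,1])/-c[...,2]],-1)
def W(p,P):
    P=np.asarray(P,float);c,s=np.cos(p[2]),np.sin(p[2]);R=np.array([[c,-s,0],[s,c,0],[0,0,1]])
    return P@R.T+np.array([p[0],p[1],0])
E
cat > fit.py <<'E'
from h import *
from scipy.optimize import least_squares
t=np.load('pics/top0.npz');s=np.load('pics/scene0.npz')
def up(x,y,ox,oy): return ((x+.5)/3.2-.5+ox,(y+.5)/3.2-.5+oy)
obs=[(t,(-100,117.5,75.5),up(210,402,160,170)),(t,(-100,-117.5,75.5),up(552,402,160,170)),
(t,(-28,117.5,75.5),up(211,299,160,170)),(t,(-28,-117.5,75.5),up(552,299,160,170)),
(t,(-90,55,74),up(300,388,160,170)),(t,(-90,-55,74),up(463,388,160,170)),
(s,(-100,117.5,75.5),up(85,155,140,160)),(s,(-100,-117.5,75.5),up(250,403,140,160)),(s,(-100,-117.5,0),up(258,469,140,160)),(s,(100,-117.5,0),up(530,334,140,160))]
def f(p): return np.concatenate([proj(d,W(p,np.array(P)/1000))-np.array(u) for d,P,u in obs])
r=least_squares(f,[0.45,0.02,0],loss='soft_l1'); print(r.x,np.round(f(r.x).reshape(-1,2),1).tolist())
p=r.x
# pad corners on plane z=.0705
def back(d,u,z):
    T=d['cam_to_world'];v=np.array([(u[0]-d['cx'])/d['fx'],-(u[1]-d['cy'])/d['fy'],-1]);v=T[:3,:3]@v
    return T[:3,3]+v*(z-T[2,3])/v[2]
for u in [(340,317),(402,317),(402,373),(340,373)]:
    q=back(t,up(*u,160,170),.071)-np.array([p[0],p[1],0]);c,s_=np.cos(p[2]),np.sin(p[2]);print(np.round([c*q[0]+s_*q[1],-s_*q[0]+c*q[1]],4))
for u in [(168,228),(222,206)]:
    q=back(s,up(*u,140,160),.071)-np.array([p[0],p[1],0]);c,s_=np.cos(p[2]),np.sin(p[2]);print('sc',np.round([c*q[0]+s_*q[1],-s_*q[0]+c*q[1]],4))
E
python3 fit.py
```

```text
[0.50663267 0.03859035 0.00216097] [[-0.4, 0.3], [0.7, -0.1], [-0.4, -0.7], [0.2, -1.0], [0.2, -0.0], [-0.3, -0.2], [-2.7, -1.1], [-0.7, 0.0], [-0.0, 2.8], [0.8, 0.1]]
[-0.0419  0.0284]
[-0.0421 -0.0142]
[-0.0802 -0.0141]
[-0.0801  0.0284]
sc [-0.0782  0.0292]
sc [-0.0413  0.0278]
```

```bash
cat >> h.py <<'E'
def go(tx,ty,tz,R=None):
    s=ctrl.sense();Rt=s['tool_rot'] if R is None else R
    d=(np.array([tx,ty,tz])-s['ee_pos'])@Rt*100
    th=np.degrees(np.arctan2(-Rt[0,1],-Rt[0,0]))  # want tool x -> (-1,0,0)
    print('t',s['t'],'pos',np.round(s['ee_pos'],4),'ft',np.round(s['ft_force'],1),'shift',np.round(d,2),'turn',round(th,2),'tilt',np.round(Rt[:,2],3))
E
python3 -c "
from h import *
go(.4406,.0457,.231)"
```

```text
t 0.15 pos [0.1687 0.5495 0.2309] ft [ 1.  -0.6  0.5] shift [-4.078e+01 -4.019e+01  2.000e-02] turn -17.06 tilt [-0.    -0.001 -1.   ]
```

{"api": "carry_out", "payload": {
  "targets": [-2, -2, 0, -1, -4.5, -4.5, 0, -3, -7, -7, 0, -5, -10, -10, 0, -7, -13, -13, 0, -9, -16, -16, 0, -11, -19, -19, 0, -13, -22, -22, 0, -15, -25, -25, 0, -17, -28, -28, 0, -17],
  "jaw": 0
}}

```text
t: 1.15
ee_pos: [0.3546, 0.1982, 0.2313]
tool_rot: [[-1.0, -0.0, 0.0], [-0.0, 1.0, 0.0], [-0.0, 0.0, -1.0]]
ft_force: [0.9, 0.9, 0.4]
opening: 0.0003
```

```bash
python3 -c "
from h import *
go(.4406,.0457,.15)"
```

```text
t 1.15 pos [0.3546 0.1982 0.2313] ft [0.9 0.9 0.4] shift [ -8.59 -15.25   8.14] turn 0.02 tilt [ 0.  0. -1.]
```

{"api": "carry_out", "payload": {
  "targets": [-1, -2, 0, 0, -2.5, -4.5, 0, 0, -4, -7, 0.5, 0, -5.5, -9.5, 2, 0, -7, -12, 4, 0, -8, -14, 6, 0, -8.6, -15.2, 7.5, 0, -8.6, -15.3, 8.2, 0, -8.6, -15.3, 8.2, 0, -8.6, -15.3, 8.2, 0]
}}

```text
t: 2.15
ee_pos: [0.44, 0.0473, 0.1499]
tool_rot: [[-1.0, 0.001, 0.001], [0.001, 1.0, 0.0], [-0.001, 0.0, -1.0]]
ft_force: [-0.3, 0.4, 0.1]
opening: -0.0003
```

```bash
python3 -c "
from h import *
go(.4406,.0457,.08)
d=shot('wrist','wrist1');print(np.round(d['cam_to_world'],4).tolist())
shot('scene','scene1')"
```

```text
t 2.15 pos [0.44   0.0473 0.1499] ft [-0.3  0.4  0.1] shift [-0.05 -0.16  6.99] turn -0.04 tilt [ 0.001  0.    -1.   ]
[[0.0009, -0.9449, -0.3274, 0.3546], [1.0, 0.0006, 0.001, 0.0481], [-0.0008, -0.3274, 0.9449, 0.2924], [0.0, 0.0, 0.0, 1.0]]
```

View pics/wrist1.png

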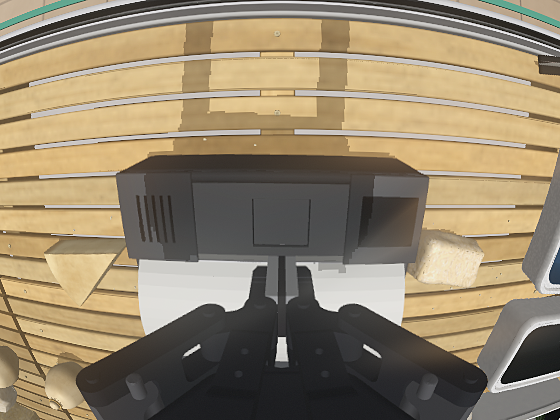

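View pics/scene1.png

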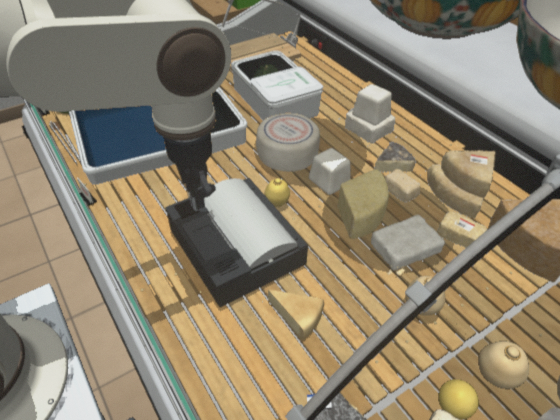

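```bash
cat >> h.py <<'E'
def fback(d,u,z):
    T=d['cam_to_world'];v=np.array([u[0]-d['cx'],-(u[1]-d['cy'])]);r=np.hypot(*v);a=r/d['fx']
    v=np.array([*(v/r*np.sin(a)),-np.cos(a)]);v=T[:3,:3]@v
    return T[:3,3]+v*(z-T[2,3])/v[2]
E
python3 - <<'E'
from h import *
d=dict(np.load('pics/wrist1.npz'))
a=cv2.imread('pics/wrist1.png')[150:280,110:440]; cv2.imwrite('pics/wrist1c.png',cv2.resize(a,None,fx=2.4,fy=2.4,interpolation=cv2.INTER_CUBIC))
for n,u,z in [('pad',(253,197),.072),('pad',(310,198),.072),('pad',(310,245),.072),('pad',(253,245),.072),('stripR',(192,183),.0745),('stripL',(350,183),.0745),('cornR',(117,173),.0755),('cornL',(428,179),.0755),('tips',(282,262),.15)]:
    print(n,np.round(fback(d,u,z),4))
E
```

```text
pad [0.4245 0.0277 0.072 ]
pad [0.4253 0.0683 0.072 ]
pad [0.4625 0.0695 0.072 ]
pad [0.4625 0.0265 0.072 ]
stripR [ 0.4131 -0.0157  0.0745]
stripL [0.4134 0.0962 0.0745]
cornR [ 0.404  -0.075   0.0755]
cornL [0.4092 0.156  0.0755]
tips [0.4338 0.0483 0.15  ]
```

View pics/wrist1c.png

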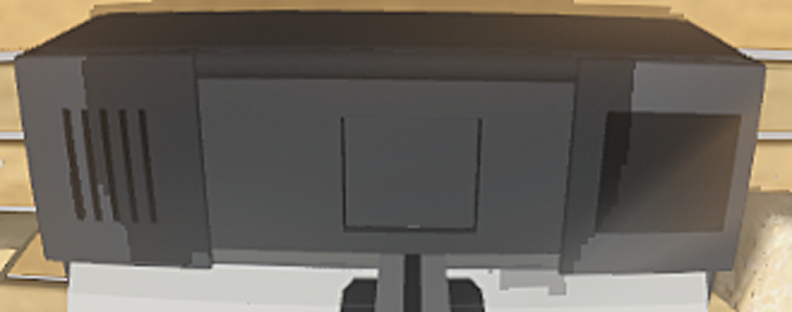

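{"api": "carry_out", "payload": {
  "targets": [0, 0, 1, 0, 0, 0, 2.5, 0, 0, 0, 4, 0, 0, 0, 5.5, 0, 0, 0, 6.5, 0, 0, 0, 7, 0, 0, 0, 7.2, 0, 0, 0, 7.4, 0, 0, 0, 7.4, 0, 0, 0, 7.4, 0]
}}

```text
t: 3.25
ee_pos: [0.4403, 0.0467, 0.0756]
tool_rot: [[-1.0, 0.001, 0.001], [0.001, 1.0, -0.0], [-0.001, -0.0, -1.0]]
ft_force: [-0.3, 0.6, -0.4]
opening: 0.0001
```

{"api": "carry_out", "payload": {
  "targets": [0, 0, 0.1, 0, 0, 0, 0.2, 0, 0, 0, 0.3, 0, 0, 0, 0.3, 0, 0, 0, 0.3, 0]
}}

```text
t: 3.75
ee_pos: [0.4401, 0.0467, 0.0723]
tool_rot: [[-1.0, 0.001, -0.0], [0.001, 1.0, -0.0], [0.0, -0.0, -1.0]]
ft_force: [1.1, 0.4, -0.8]
opening: -0.0
```

{"api": "carry_out", "payload": {
  "targets": [0, 0, 0.1, 0, 0, 0, 0.2, 0, 0, 0, 0.3, 0, 0, 0, 0.3, 0, 0, 0, 0.3, 0]
}}

```text
t: 4.25
ee_pos: [0.44, 0.0467, 0.0693]
tool_rot: [[-1.0, 0.001, -0.0], [0.001, 1.0, -0.0], [0.0, -0.0, -1.0]]
ft_force: [-1.2, -0.5, 2.3]
opening: -0.0001
```

{"api": "carry_out", "payload": {
  "targets": [0, 0, 0.1, 0, 0, 0, 0.2, 0, 0, 0, 0.2, 0]
}}

```text
t: 4.55
ee_pos: [0.4398, 0.0467, 0.0671]
tool_rot: [[-1.0, 0.001, -0.001], [0.001, 1.0, -0.0], [0.001, -0.0, -1.0]]
ft_force: [-3.5, 0.2, 4.5]
opening: -0.0001
```

{"api": "carry_out", "payload": {
  "targets": [0, 0, 0.1, 0, 0, 0, 0.2, 0, 0, 0, 0.25, 0, 0, 0, 0.25, 0]
}}

```text
t: 4.95
ee_pos: [0.4398, 0.0467, 0.0648]
tool_rot: [[-1.0, 0.001, -0.001], [0.001, 1.0, -0.0], [0.001, -0.0, -1.0]]
ft_force: [-6.8, -0.8, 5.5]
opening: 0.0001
```

```bash
python3 -c "
from h import *
shot('scene','scene2');shot('top','top2')
a=cv2.imread('pics/scene2.png')[160:345,140:340]; b=cv2.imread('pics/top2.png')[170:310,160:410]
cv2.imwrite('pics/c2.png',np.hstack([cv2.resize(a,(400,370)),cv2.resize(b,(400,370))]))
go(.44,.0467,.15)"
```

```text
t 5.05 pos [0.4398 0.0467 0.0648] ft [-5.9  0.1  5.5] shift [-0.01 -0.   -8.52] turn -0.06 tilt [-0.001 -0.    -1.   ]
```

View pics/c2.png

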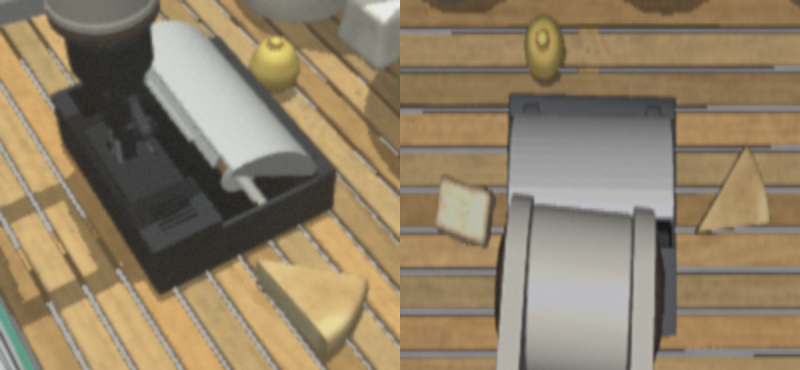

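{"api": "carry_out", "payload": {
  "targets": [0, 0, -0.2, 0, 0, 0, -0.5, 0, 0, 0, -1.0, 0, 0, 0, -2, 0, 0.5, 0, -3, 0, 1, 0, -4.5, 0, 1, 0, -5.5, 0, 1, 0, -6.5, 0, 1, 0, -6.5, 0, 1, 0, -6.5, 0]
}}

```text
t: 6.05
ee_pos: [0.4301, 0.0467, 0.1297]
tool_rot: [[-1.0, 0.001, 0.0], [0.001, 1.0, -0.0], [-0.0, -0.0, -1.0]]
ft_force: [-0.1, -0.3, 0.2]
opening: 0.0002
```

```bash
python3 -c "
from h import *
go(.44,.0467,.13)
shot('scene','scene3');shot('wrist','wrist3')
a=cv2.imread('pics/scene3.png')[130:345,130:360]; cv2.imwrite('pics/c3.png',cv2.resize(a,None,fx=2.6,fy=2.6,interpolation=cv2.INTER_CUBIC))"
```

```text
t 6.05 pos [0.4301 0.0467 0.1297] ft [-0.1 -0.3  0.2] shift [-0.99 -0.   -0.03] turn -0.06 tilt [ 0. -0. -1.]
```

View pics/c3.png

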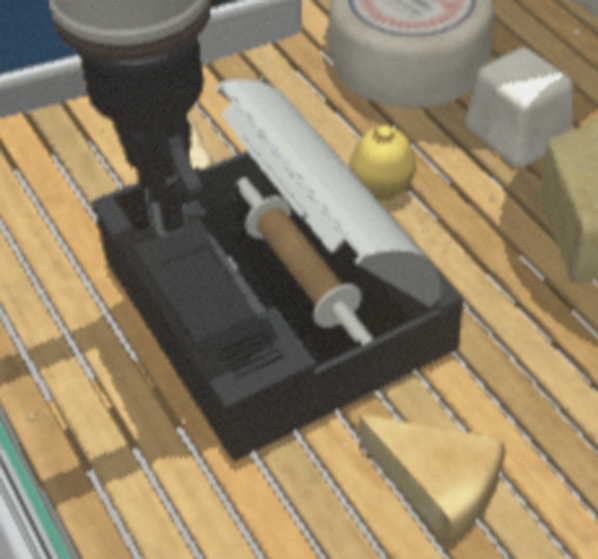

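View pics/wrist3.png

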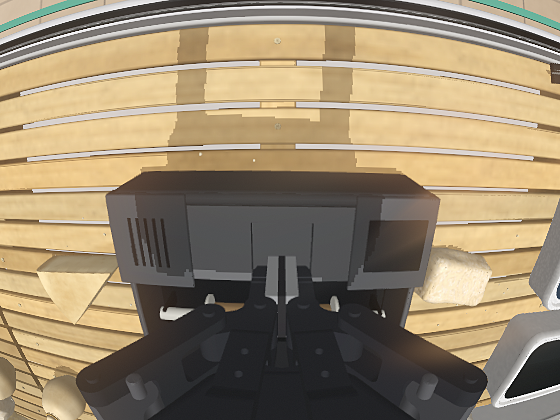

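```bash
cat >> h.py <<'E'
PP=[0.5066,0.0386,0.002]
def lidpt(a,b,y,th): return np.array([75-a*np.cos(th)+b*np.sin(th),y,66+a*np.sin(th)+b*np.cos(th)])/1000
def overlay(name,ths,box,f,out):
    d=dict(np.load(f'pics/{name}.npz'));x0,y0,x1,y1=box
    im=cv2.resize(cv2.imread(f'pics/{name}.png')[y0:y1,x0:x1],None,fx=f,fy=f,interpolation=cv2.INTER_CUBIC)
    def ln(A,B,col):
        u=[tuple(int(v) for v in ((proj(d,W(PP,P))-[x0,y0]+.5)*f)) for P in (A,B)];cv2.line(im,*u,col,1)
    for th,col in zip(ths,[(0,0,255),(0,255,0),(255,0,0)]):
        ln(lidpt(103,6,-113,th),lidpt(103,6,113,th),col); ln(lidpt(108,-11,-85,th),lidpt(108,-11,85,th),col)
    B=np.array([[-100,117.5,75.5],[-100,-117.5,75.5],[-100,-117.5,0],[100,-117.5,0]])/1000
    for i in range(3): ln(B[i],B[i+1],(255,255,0))
    cv2.imwrite(f'pics/{out}.png',im)
E
python3 -c "
from h import *
overlay('scene3',[.85,.95,1.05],(150,130,330,320),3.1,'ov3')"
```

```text
(no output)
```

View pics/ov3.png

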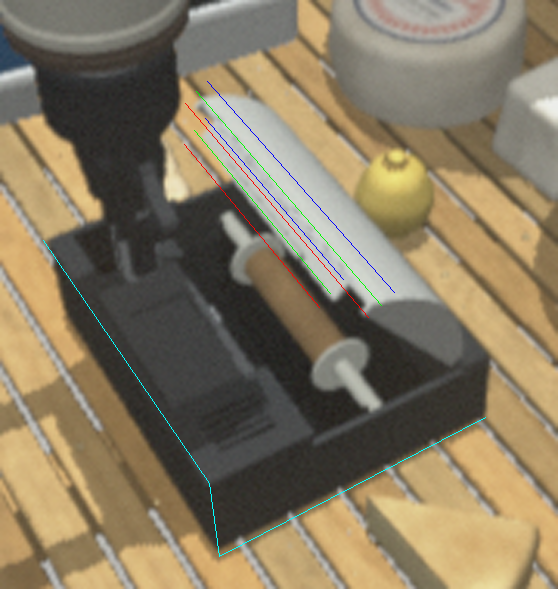

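{"api": "carry_out", "payload": {
  "targets": [-1, 0, 0, 0, -2.3, 0, 0, 0, -3.6, 0, 0, 0, -4.8, 0, 0, 0, -5.7, 0, 0, 0, -6.2, 0, 0, 0, -6.5, 0, 0, 0, -6.5, 0, 0, 0]
}}

```text
t: 6.95
ee_pos: [0.4952, 0.0467, 0.1297]
tool_rot: [[-1.0, 0.001, -0.0], [0.001, 1.0, -0.0], [0.0, -0.0, -1.0]]
ft_force: [0.6, -0.7, 0.8]
opening: -0.0
```

{"api": "carry_out", "payload": {
  "targets": [-0.3, 0, 0, 0, -0.6, 0, -0.1, 0, -0.9, 0, -0.3, 0, -1.2, 0, -0.5, 0, -1.5, 0, -0.7, 0, -1.8, 0, -0.9, 0, -2.1, 0, -1.1, 0, -2.4, 0, -1.3, 0, -2.6, 0, -1.5, 0, -2.6, 0, -1.5, 0]
}}

```text
t: 7.95
ee_pos: [0.5214, 0.0466, 0.145]
tool_rot: [[-1.0, 0.001, 0.0], [0.001, 1.0, -0.0], [-0.0, -0.0, -1.0]]
ft_force: [0.4, -0.5, -0.0]
opening: 0.0002
```

```bash
python3 -c "
from h import *
go(.5,.0467,.13)
shot('scene','scene4')
overlay('scene4',[1.1,1.2,1.3],(150,130,330,320),3.1,'ov4')"
```

```text
t 7.95 pos [0.5214 0.0466 0.145 ] ft [ 0.4 -0.5 -0. ] shift [2.14 0.   1.5 ] turn -0.06 tilt [ 0. -0. -1.]
```

View pics/ov4.png

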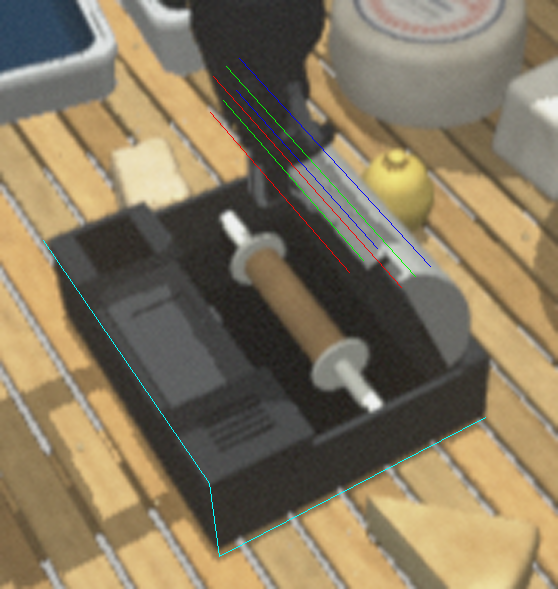

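{"api": "carry_out", "payload": {
  "targets": [-0.4, 0, -0.2, 0, -0.8, 0, -0.4, 0, -1.2, 0, -0.6, 0, -1.6, 0, -0.7, 0, -2, 0, -0.9, 0, -2.4, 0, -1, 0, -2.8, 0, -1.1, 0, -3.1, 0, -1.1, 0, -3.1, 0, -1.1, 0]
}}

```text
t: 8.9
ee_pos: [0.5524, 0.0466, 0.1556]
tool_rot: [[-1.0, 0.001, -0.0], [0.001, 1.0, -0.0], [0.0, -0.0, -1.0]]
ft_force: [0.9, -0.4, 0.3]
opening: -0.0002
```

{"api": "carry_out", "payload": {
  "targets": [-0.3, 0, 0, 0, -0.6, 0, 0, 0, -0.9, 0, -0.1, 0, -1.2, 0, -0.1, 0, -1.5, 0, -0.1, 0, -1.8, 0, -0.1, 0, -2.0, 0, -0.1, 0, -2.0, 0, -0.1, 0, -2.0, 0, -0.1, 0]
}}

```text
t: 9.8
ee_pos: [0.572, 0.0466, 0.1567]
tool_rot: [[-1.0, 0.001, -0.0], [0.001, 1.0, -0.0], [0.0, -0.0, -1.0]]
ft_force: [0.5, 0.4, -0.3]
opening: -0.0
```

```bash
python3 -c "
from h import *
go(.5,.0467,.13)
shot('scene','scene5')
overlay('scene5',[1.6,1.7,1.8],(150,130,330,320),3.1,'ov5')"
```

```text
t 9.8 pos [0.572  0.0466 0.1567] ft [ 0.5  0.4 -0.3] shift [7.2  0.   2.68] turn -0.06 tilt [-0. -0. -1.]
```

View pics/ov5.png

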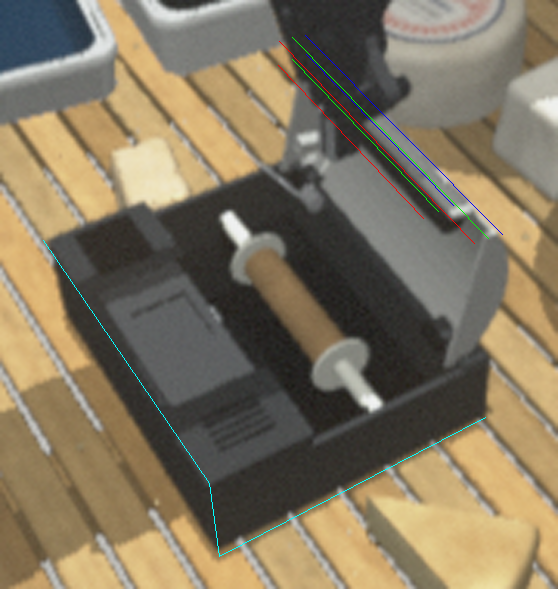

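{"api": "carry_out", "payload": {
  "targets": [0.3, 0, 0, 0, 1, 0, 0, 0, 2.5, 0, 0, 0, 4.5, 0, 0, 0, 7, 0, 0, 0, 9.5, 0, 0, 0, 12, 0, -1, 0, 14, 0, -3, 0, 15, 0, -5, 0, 15, 0, -6, 0]
}}

```text
t: 10.85
ee_pos: [0.4212, 0.0468, 0.2186]
tool_rot: [[-1.0, 0.001, 0.003], [0.001, 1.0, -0.0], [-0.003, -0.0, -1.0]]
ft_force: [-0.1, -0.4, -1.0]
opening: 0.0003
```

{"api": "carry_out", "payload": {
  "targets": [1, 2, -1, 0, 2, 4.5, -1, 0, 3, 8, -1, 0, 4, 12, -1, 0, 5, 16, -1, 0, 6, 19, -1, 0, 6, 20, -1, 0, 6, 20, -1, 0, 6, 20, -1, 0]
}}

```text
t: 11.75
ee_pos: [0.3626, 0.2463, 0.2264]
tool_rot: [[-1.0, 0.001, -0.0], [0.001, 1.0, -0.001], [0.0, -0.001, -1.0]]
ft_force: [0.5, 0.1, -0.6]
opening: 0.0
```

```bash
python3 -c "
from h import *
go(.5,.0467,.13)
shot('scene','scene6');shot('top','top6')
overlay('scene6',[1.6,1.7,1.8],(150,130,330,320),3.1,'ov6')"
```

```text
t 11.75 pos [0.3626 0.2463 0.2264] ft [ 0.5  0.1 -0.6] shift [-13.77 -19.94   9.65] turn -0.06 tilt [-0.    -0.001 -1.   ]
```

View pics/ov6.png

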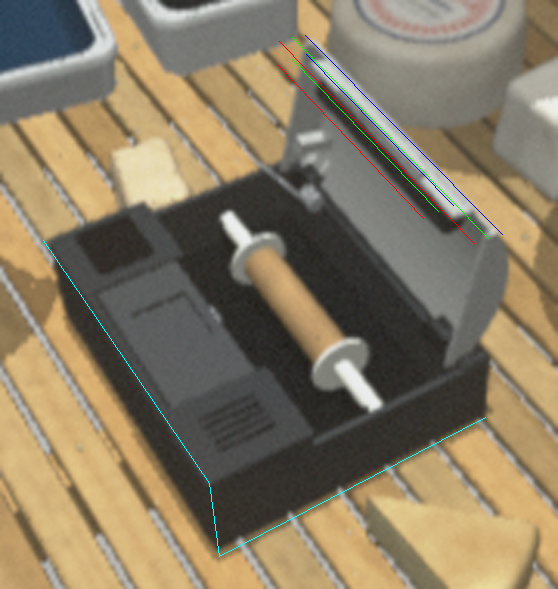

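View pics/top6.png

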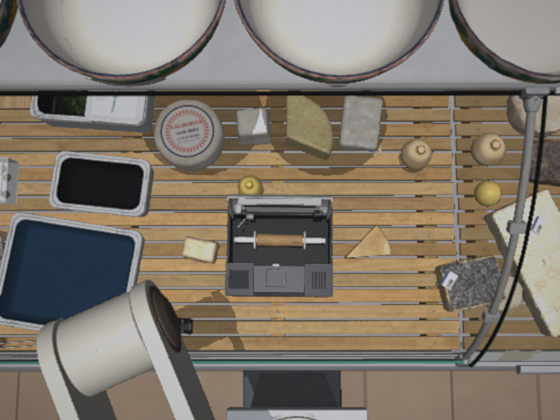

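```bash
python3 -c "
from h import *
a=cv2.imread('pics/top0.png',0);b=cv2.imread('pics/top6.png',0)
for n,(x,y,w,h) in dict(scam=(238,172,26,22),brick=(178,232,42,34),wedge=(342,222,52,42),front=(225,270,110,28)).items():
    r=cv2.matchTemplate(b[y-8:y+h+8,x-8:x+w+8],a[y:y+h,x:x+w],cv2.TM_CCOEFF_NORMED);_,m,_,l=cv2.minMaxLoc(r);print(n,round(m,3),l[0]-8,l[1]-8)
x=np.hstack([cv2.resize(i[165:215,225:285],None,fx=6,fy=6) for i in (cv2.imread('pics/top0.png'),cv2.imread('pics/top6.png'))]);cv2.imwrite('pics/sc.png',x)
shot('scene','scene7');overlay('scene7',[1.8],(150,130,330,320),3.1,'ov7')
d=cv2.absdiff(cv2.imread('pics/scene6.png'),cv2.imread('pics/scene7.png'))[130:320,150:330];print(d.max(),d.mean())"
```

```text
scam 0.998 0 0
brick 0.999 0 0
wedge 0.998 0 0
front 0.997 0 0
31 1.8330019493177387
```

View pics/sc.png

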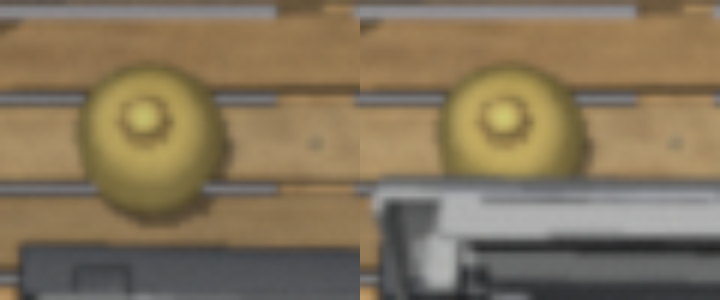

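All cheeses and the printer are unmoved, and the lid rests on its stop; handing in.

```bash
python3 -c "
from h import *
print(ctrl.hand_in())"
```

```text
the job is handed in; nothing more can be done
None
```

The printer is open: I pressed the release pad, the lid sprang half open, and I pushed it fully back, where it stayed. I handed the job in at about 12 s.

- **Finding the pad:** its outline showed in the top and wrist pictures, about 7 to 9 mm left of the strip's middle. I did not feel across the whole strip. One probe there met springy contact at about z 69.5 mm, the pad's recessed height.
- **Pressing:** with shut fingers I pushed it in about 4.5 mm. The most force I read was about 5.5 N down and 6.8 N sideways. The sideways reading was more than I expected.
- **Opening the lid:** it sprang to about 0.95 rad. I then followed the lip back in an arc, with force readings at the level of sensor noise.

**Last checks, with the arm backed off:**
- The lid matched the 1.8 rad overlay and did not move between the last two pictures, taken close together.
- The three cheeses and the printer front matched the first picture to the pixel.
- None of these checks failed. The two camera estimates of the pad's place differed by about 2 mm, within calibration.

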